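# Seat the filter crucible and draw the suction plunger

### The job

Set the porcelain filter crucible upright, foot down, fully home in the rubber collar of the hand suction pump and let go of it. Then take the plunger by its knob and pull it straight along its leaning barrel, without forcing it sideways, until the upper of the two dark rings on its shaft is out of the barrel while the lower ring is still inside, and finish holding it there (it slides back if released). Do not drag or tip the loose pump, never pull the lower ring right out of the barrel, and leave the bottles and the dish where they stand.

Things in the scene. Friction and masses are not known exactly. Their poses are not given: they have to be found in the camera images.
- crucible: white porcelain filter crucible, open at the top, standing loose and upright on the cart, 50 g. 55 mm tall; foot a cylinder 25 mm in diameter and 16 mm high, above it a 39 mm body widening to 42 mm at the rim; wall 3 mm. Origin: centre of the foot's underside; z up through the mouth. Swaps places with the two bottles.
- pump: hand suction pump standing loose on the cart, 2.6 kg. Foot: dark steel plate 130 mm along its x, 230 mm along y, 14 mm thick. Origin: centre of the plate's underside, z up. The crucible collar stands towards its -y end, the glass barrel towards its +y end, leaning with its top towards the pump's -x (roughly towards the robot); a low pipe and a strut join them to the foot.
- seat (a point): floor of the collar's hole, on its vertical axis, 44 mm above the cart, at (0, -65, 44) mm of the pump; axes as the pump's. The black rubber collar is 52 mm in outer diameter, its hole 30 mm in diameter and 16 mm deep, its top 60 mm above the cart. A seated crucible's foot rests on this floor, its origin at this point.
- barrel: clear glass barrel fixed to the pump, 40 mm in outer diameter, 110 mm long, leaning 0.42 rad (24 degrees) from vertical. Origin: centre of its lower end, at (25, 65, 22) mm of the pump; z runs up along the bore's axis; y is the pump's y. The bore is 24 mm in diameter, from its floor at z = 6 mm to the mouth at z = 110 mm.
- plunger: loose 160 g plunger resting on the bore's floor. Metal shaft 22 mm in diameter, 130 mm long (1 mm play all round); black round knob on top, 30 mm wide, from z = 130 to 158 mm; 26 mm of shaft shows below it at the start. Two dark 4 mm rings round the shaft: upper z = 66 to 70, lower z = 42 to 46 mm: out after a draw of 38 mm, in until 58 mm. Origin: centre of the shaft's lower end; z up the shaft.
- weighing_bottle: clear glass weighing bottle with a knobbed lid, 44 mm wide, 69 mm tall, loose; bystander. Origin: centre of its underside, z up.
- dropping_bottle: amber glass dropping bottle with a rubber teat, 42 mm wide, 100 mm tall, loose; bystander. Origin: centre of its underside, z up.
- dish: shallow white porcelain dish, 80 mm wide, 30 mm tall, loose, at the far side; bystander. Origin: centre of its underside, z up.
Mind the look-alikes: they are no part of the job. What is shaped like the crucible but orange or pink is not meant.

How it is judged:
On the way, in this order (a step that is already met when the one before it is completed fails the run):
1. the crucible is home in the collar, upright and let go, with the plunger still down (distance between crucible and seat below 0.006 m and angle between crucible's own z axis and vertical below 0.1 rad and contact force between the fingers and crucible below 0.1 N and z of plunger in the frame of barrel below 0.014 m), for 0.2 s.
2. the plunger is drawn until the upper ring is out and the lower ring still in, held in the fingers (z of plunger in the frame of barrel between 0.042 and 0.066 m and contact force between the fingers and plunger above 1 N), for 0.2 s.
At the end, for the whole second after the job is handed in: Plunger held still in the fingers, in line with the barrel within 0.08 rad, drawn 36 to 60 mm (upper ring out, lower in); crucible in the collar, foot within 6 mm of its place, upright within 0.1 rad, not touched by the fingers; pump flat within 0.03 rad and within 20 mm of its start (all of step 2 and angle between the z axis of plunger and the z axis of barrel, either way round below 0.08 rad and linear speed of plunger below 0.01 m/s and distance between crucible and seat below 0.006 m and angle between crucible's own z axis and vertical below 0.1 rad and contact force between the fingers and crucible below 0.1 N and angle between pump's own z axis and vertical below 0.03 rad and distance of pump from where it was at the start of the episode below 0.02 m); the arm keeps its last pose, push and grip.
It fails at once if the pump is dragged more than 20 mm or tipped (distance of pump from where it was at the start of the episode above 0.02 m or angle between pump's own z axis and vertical above 0.1 rad).
It fails at once if the lower ring is pulled right out of the barrel (z of plunger in the frame of barrel above 0.07 m).
It fails at once if a bottle or the dish is shifted more than 25 mm or tipped (distance of any of weighing_bottle, dropping_bottle, dish from where it was at the start of the episode above 0.025 m or angle between any of weighing_bottle, dropping_bottle, dish's own z axis and vertical above 0.3 rad).
It fails at once if the plunger, being drawn, is forced against the bore with over 20 N (z of plunger in the frame of barrel above 0.012 m and contact force between plunger and barrel above 20 N).
It also fails if it takes over 45 s, if anything falls off the work surface, if the arm or the gripper's body presses on something with over 40 N, if the wrist force passes 120 N, or if a joint passes its speed limit or range.

### The arm

A 6-joint arm with a two-finger parallel gripper is mounted at the origin on the work surface. World frame = base frame: x ahead of the robot, y to its left, z up, the work surface at z = 0. Lengths are in m, angles in rad, forces in N, time in s.
With the tool pointing down it reaches from about 0.325 to 0.775 m from the base axis. Payload 9.3 kg.
Tool frame: the origin (TCP) lies on the centre line of the jaws, within the pads' length; the fingertips stand 25 mm ahead of it and the grasp point (between the pads) lies 6 mm ahead of it (arm.tip_extent is the z of the fingertips in the tool frame, in m); z points along the fingers, y is the line along which they close (so a half turn about z gives the same grasp; the last joint's range is limited). The gripper opens to 85 mm and grips with 20 to 120 N. Pads are 22 mm wide; open, the fingers measure 114 mm over their backs; the gripper's body (76 mm by 85 mm) begins 54 mm behind the grasp point. The pads swing forward as they close: fully open they stand 13 mm farther back than shut.
Start: joints at [1, 0.259, 0.021, 1.334, 0, 1.418], TCP at [0.223, 0.503, 0.256] pointing down, gripper open.
Joint ranges: [-3.04, 3.04], [-0.91, 1.82], [-1.04, 1.36], [-1.92, 1.95], [-1.52, 1.45], [-3.14, 3.14]. Speed limits (rad/s): [2.22, 2.22, 2.79, 3.14, 3.14, 3.14].

### API

Orientations are given as [roll, pitch, yaw] about the fixed x, y, z axes, in that order (R = Rz(yaw) Ry(pitch) Rx(roll)).
In Python, from plant import arm, camera, camera_params gives the robot as it stands.
- The arm moves only by the tool move_arm, never from a script. Its argument "moves" is a list of rows, each a list of 2 entries, a list of its own where there are three numbers: the shift along the tool's x, y, z as a fraction of full scale, then the turn, a rotation vector about the tool's x, y, z as a fraction of full scale. A call has 1 to 20 rows; each row shifts and turns the commanded pose from where the row before left it, along the tool's axes as they then stand; what a row does not reach is not made up. Full scale, the value 1, is 250 mm for a shift and pi rad for a turn. A row lasts 1/8 s, in which the tool goes at most 62.5 mm and 10.7 degrees, less where a joint would pass 70% of its speed; a pose out of reach is approached as far as the arm can. A call with a number of a shift or a turn outside -1 to 1 is refused whole. A call with a gripper value outside its range is refused whole. "claw" is the gripper command: -1 is fully open, 1 is shut, values between are in proportion, set as the call begins (left out, the last holds). The fingers move at their own pace and stop on an object; "newtons" is the grip in N (left out, the last holds). Time passes only in rows, so rows that do not move let the fingers close. It gives the time, the measured TCP pose, the force, the opening and the grip force at its end, in the units of the state.
- arm.state(): the state, without advancing time (a new reading comes with each control period).
- camera(name): name is "scene" or "top" or "wrist"; returns (picture, depth): 384x512x3 uint8, red, green, blue; 384x512 float32, m along the optical axis (not along the pixel's ray), 0 where there is no reading.
- camera_params(name): a dict with "mtx" (3x3 intrinsics, pixels), "pose" (4x4, takes a point from camera to world coordinates); the wrist camera has in their place "hand_eye" (4x4, takes a point from camera to tool coordinates, whose origin is the TCP and whose axes are the flange's). Camera axes: x right, y down, z forward; pixel columns grow to the right and rows downward; lengths in m; the calibration is good to about 2 mm. A picture is of the moment at which its call begins: read the wrist's pose just before it. camera_params takes no time and is no camera call.
- arm.job_done(): hands the job in; it is judged then, once.
The state is a dict: "t": time; "q": joint angles; "dq": joint speeds; "joint_torque": joint torques, N m; "eef_pos": TCP position; "eef_rot": TCP orientation; "contact_force": force on the tool from outside, world axes, zero at the start; "wrist_torque": the same for the moment, N m; "width": finger opening in m; "finger_force": force on a finger pad.
Only numpy, scipy, OpenCV 4.12 (cv2) and the standard library are available. Lean on these libraries where they do the work, as an engineer would, in place of code of your own. Each camera call takes 0.05 s, during which the arm holds its last target. There are 200 camera calls.

## Working session

There is one attempt and no reset: what is moved stays moved. The work goes in short steps, Python scripts to look and compute and a tool call to move; the robot and the scene stay as the last step left them, time stands still between calls to the robot, and variables do not carry over. Pictures are saved under pics/ and viewed, at most 10 in all, crops included, and the job is handed in when it is done.

Besides the shell and the picture viewer there is one more tool, called after ">>>" by a JSON object that holds its "op" and its "data", one argument or row to a line. move_arm: Moves the arm, as the interface text tells. Shift numbers are shares of 250 mm and turn numbers shares of pi rad, none past 1 either way. Its arguments: {"type":"object","properties":{"moves":{"type":"array","items":{"type":"array"}},"claw":{"type":"number"},"newtons":{"type":"number"}},"required":["moves"]}

```bash
ls; mkdir -p pics; cat > h.py <<'E'
import numpy as np,cv2
from scipy.spatial.transform import Rotation as R
from plant import arm,camera,camera_params
def save(n,f):
    im,d=camera(n); cv2.imwrite(f'pics/{f}.png',im[:,:,::-1]); np.save(f'pics/{f}.npy',d); return im,d
def T_tool(s):
    T=np.eye(4);T[:3,:3]=R.from_euler('xyz',s['eef_rot']).as_matrix();T[:3,3]=s['eef_pos'];return T
def cloud(n,d,T=None):
    p=camera_params(n);K=p['mtx'];P=p['pose'] if 'pose' in p else T@p['hand_eye']
    v,u=np.indices(d.shape);X=np.stack([(u-K[0,2])/K[0,0]*d,(v-K[1,2])/K[1,1]*d,d],-1)
    return X@P[:3,:3].T+P[:3,3]
E
python3 - <<'E'
from h import *
print(arm.state())
save('scene','s0');save('top','t0')
a=cv2.imread('pics/s0.png');b=cv2.imread('pics/t0.png')
cv2.imwrite('pics/both.png',cv2.resize(np.vstack([a,b]),None,fx=.78,fy=.78))
print(camera_params('top'),camera_params('wrist'))
E
```

```text
pics
{'t': 0.0, 'q': array([ 1.00040303e+00,  2.59204400e-01,  2.07365278e-02,  1.33372096e+00,
       -1.92122230e-05,  1.41819627e+00]), 'dq': array([ 0.00134501, -0.00159657, -0.00064822,  0.00038708, -0.00050453,
        0.00027079]), 'joint_torque': array([-2.17019653e-03, -5.55647457e+01,  3.44526994e+01,  1.39772191e-02,
       -2.25020090e-04,  9.32643616e-06]), 'eef_pos': array([0.22302364, 0.50246264, 0.25564959]), 'eef_rot': array([-3.14021340e+00, -1.92684360e-04,  2.72379929e+00]), 'contact_force': array([-0.34554794,  0.33344922, -0.08241179]), 'wrist_torque': array([0.0459231 , 0.02386923, 0.01115129]), 'finger_force': 0.0, 'width': 0.08547395649236644}
{'mtx': array([[387.37500128,   0.        , 254.31125847],
       [  0.        , 387.37500128, 198.79839738],
       [  0.        ,   0.        ,   1.        ]]), 'pose': array([[ 0.00696354, -0.99628083,  0.08588371,  0.55219863],
       [-0.99990857, -0.00594177,  0.01214702, -0.0810369 ],
       [-0.01159155, -0.08596044, -0.99623112,  0.81172605],
       [ 0.        ,  0.        ,  0.        ,  1.        ]])} {'mtx': array([[303.54989555,   0.        , 254.97512323],
       [  0.        , 303.54989555, 198.78560576],
       [  0.        ,   0.        ,   1.        ]]), 'hand_eye': array([[-2.22955619e-04, -9.56229863e-01, -2.92616472e-01,
         7.40563546e-02],
       [ 9.99999881e-01, -8.62893393e-05, -4.79956403e-04,
         4.74032737e-04],
       [ 4.33698963e-04, -2.92616544e-01,  9.56229768e-01,
        -1.17153925e-01],
       [ 0.00000000e+00,  0.00000000e+00,  0.00000000e+00,
         1.00000000e+00]])}
```

View pics/t0.png

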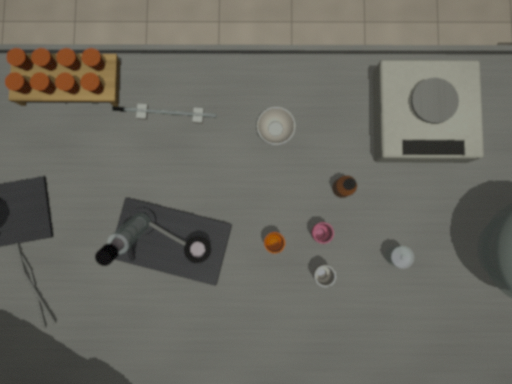

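View pics/s0.png

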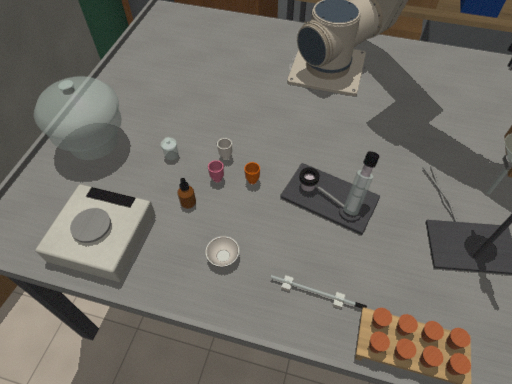

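Candidates in the top view are white (325,276), pink (322,232), orange (274,242), the glass weighing bottle (402,257), and a white disc inside the collar (197,249). By the description I choose white at (325,276), and I'll check it in a close crop.

```bash
python3 - <<'E'
from h import *
a=cv2.imread('pics/t0.png');d=np.load('pics/t0.npy');C=cloud('top',d)
crop=np.hstack([cv2.resize(a[190:295,90:240],None,fx=3.2,fy=3.2,interpolation=2),cv2.resize(a[215:320,255:355],None,fx=3.2,fy=3.2,interpolation=2)])
cv2.imwrite('pics/c0.png',crop)
def comp(z0,z1,box):
    u0,v0,u1,v1=box;P=C[v0:v1,u0:u1].reshape(-1,3);return P[(P[:,2]>z0)&(P[:,2]<z1)]
for n,b in dict(white=(305,255,350,300),pink=(305,215,340,250),orange=(257,225,292,260),wb=(385,240,420,275),db=(330,170,362,202)).items():
    P=comp(.02,.2,b);top=P[P[:,2]>np.percentile(P[:,2],95)-.006]
    c,r=cv2.minEnclosingCircle(top[:,:2].astype(np.float32));print(n,len(P),P[:,2].max().round(4),np.round(c,4),round(r,4))
P=comp(.052,.07,(178,228,220,268));c,r=cv2.minEnclosingCircle(P[:,:2].astype(np.float32));print('collar',len(P),np.round(c,4),r,np.median(P[:,2]))
print('collar centre z',np.round(C[246:253,194:201,2],3)[3])
m=((C[...,2]>.006)&(C[...,2]<.022)&(a.sum(2)<200)); m[:, :100]=0; m[:,245:]=0; m[:185]=0; m[300:]=0
P=C[m];print('plate',len(P),cv2.minAreaRect((P[:,:2]*1000).astype(np.float32)))
P=comp(.13,.25,(85,200,160,270));t=P[P[:,2]>.155];print('knob',len(t),t.mean(0),t.max(0),t.min(0))
E
```

```text
white 263 0.0587 [ 0.4703 -0.2088] 0.021
pink 229 0.0593 [ 0.553  -0.2055] 0.0208
orange 218 0.059 [ 0.5335 -0.1116] 0.0209
wb 477 0.0721 [ 0.5076 -0.3595] 0.009
db 403 0.1017 [ 0.6467 -0.2535] 0.0056
collar 402 [0.519  0.0383] 0.025901703163981438 0.06100731682335231
collar centre z [0.047 0.045 0.042 0.043 0.046 0.043 0.045]
plate 4361 ((535.1951904296875, 100.7191162109375), (225.60824584960938, 127.31037139892578), 76.25518035888672)
knob 368 [0.51430878 0.17086766 0.16978062] [0.53229959 0.18865633 0.17916409] [0.49628951 0.15747081 0.15512938]
```

View pics/c0.png

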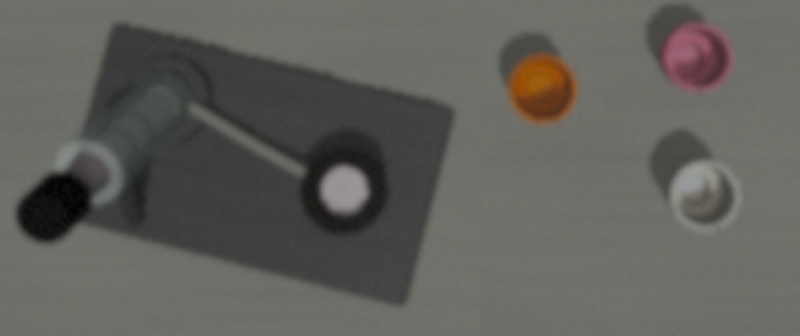

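White at (325,276) is the genuine crucible: the crop shows white porcelain with an open top, next to pink and orange. The collar (197,249) is empty with a pale floor. Next I go above the crucible.

>>> {"op": "move_arm", "data": {
  "moves": [
    [[0, 0, 0], [0, 0, -0.0443]],
    [[0, 0, 0], [0, 0, -0.0443]],
    [[0, 0, 0], [0, 0, -0.0443]],
    [[-0.0706, -0.2034, 0.01], [0, 0, 0]],
    [[-0.0706, -0.2034, 0.01], [0, 0, 0]],
    [[-0.0706, -0.2034, 0.01], [0, 0, 0]],
    [[-0.0706, -0.2034, 0.01], [0, 0, 0]],
    [[-0.0706, -0.2034, 0.01], [0, 0, 0]],
    [[-0.0706, -0.2034, 0.01], [0, 0, 0]],
    [[-0.0706, -0.2034, 0.01], [0, 0, 0]],
    [[-0.0706, -0.2034, 0.01], [0, 0, 0]],
    [[-0.0706, -0.2034, 0.01], [0, 0, 0]],
    [[-0.0706, -0.2034, 0.01], [0, 0, 0]],
    [[-0.0706, -0.2034, 0.01], [0, 0, 0]],
    [[-0.0706, -0.2034, 0.01], [0, 0, 0]],
    [[-0.0706, -0.2034, 0.01], [0, 0, 0]],
    [[-0.0706, -0.2034, 0.01], [0, 0, 0]],
    [[0, 0, 0], [0, 0, 0]]
  ],
  "claw": -1
}}

```text
t: 2.35
eef_pos: [0.4706, -0.2124, 0.2199]
eef_rot: [3.141, -0.001, 3.138]
contact_force: [-0.2, 0.8, 0.1]
width: 0.0854
finger_force: 0.0
```

```bash
cat >> h.py <<'E'
def rim(P,z0,z1,c,r=.04):
    P=P.reshape(-1,3);m=(P[:,2]>z0)&(P[:,2]<z1)&(np.hypot(P[:,0]-c[0],P[:,1]-c[1])<r);Q=P[m]
    c,r=cv2.minEnclosingCircle(Q[:,:2].astype(np.float32));return np.round(c,4),round(r,4),len(Q)
E
python3 - <<'E'
from h import *
s=arm.state();im,d=save('wrist','w1');C=cloud('wrist',d,T_tool(s))
print(rim(C,.05,.062,(.47,-.209)),rim(C,.046,.062,(.47,-.209)))
E
```

```text
(array([ 0.4694, -0.2086]), 0.0209, 441) (array([ 0.4694, -0.2086]), 0.0209, 515)
```

View pics/w1.png

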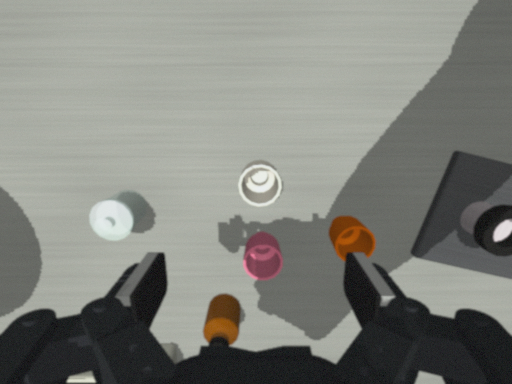

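The wrist view shows the white crucible at (260,185) between the fingers, with nothing in their way. Descend and grip.

>>> {"op": "move_arm", "data": {
  "moves": [
    [[0.003, 0.015, 0.18], [0, 0, 0]],
    [[0, 0, 0.18], [0, 0, 0]],
    [[0, 0, 0.18], [0, 0, 0]],
    [[0, 0, 0.1], [0, 0, 0]],
    [[0, 0, 0.056], [0, 0, 0]],
    [[0, 0, 0], [0, 0, 0]]
  ]
}}

```text
t: 3.15
eef_pos: [0.469, -0.2048, 0.0471]
eef_rot: [3.141, -0.001, -3.141]
contact_force: [0.4, 0.4, 0.5]
width: 0.0856
finger_force: 0.0
```

>>> {"op": "move_arm", "data": {
  "moves": [
    [[0, 0, 0], [0, 0, 0]],
    [[0, 0, 0], [0, 0, 0]],
    [[0, 0, 0], [0, 0, 0]],
    [[0, 0, 0], [0, 0, 0]],
    [[0, 0, 0], [0, 0, 0]],
    [[0, 0, 0], [0, 0, 0]]
  ],
  "claw": 1,
  "newtons": 25
}}

```text
t: 3.9
eef_pos: [0.4698, -0.2059, 0.0481]
eef_rot: [-3.141, 0.002, 3.141]
contact_force: [-1.2, -0.3, 6.2]
width: 0.0396
finger_force: 24.6
```

>>> {"op": "move_arm", "data": {
  "moves": [
    [[0, 0, -0.1], [0, 0, 0]],
    [[0, 0, -0.2], [0, 0, 0]],
    [[0, 0, -0.2], [0, 0, 0]],
    [[-0.06, 0.2, 0], [0, 0, 0]],
    [[-0.06, 0.2, 0], [0, 0, 0]],
    [[-0.06, 0.2, 0], [0, 0, 0]],
    [[0, 0, 0], [0, 0, 0]],
    [[0, 0, 0], [0, 0, 0]]
  ]
}}

```text
t: 4.9
eef_pos: [0.5142, -0.0555, 0.1722]
eef_rot: [-3.141, -0.0, -3.141]
contact_force: [0.6, -0.2, -0.7]
width: 0.0397
finger_force: 25.4
```

```bash
python3 - <<'E'
from h import *
s=arm.state();print(s['t'],s['eef_pos'],s['eef_rot'],s['contact_force'],s['finger_force'],s['width'])
im,d=save('wrist','w2');C=cloud('wrist',d,T_tool(s))
print('collar',rim(C,.056,.064,(.519,.038),.033))
P=C.reshape(-1,3);e=s['eef_pos']
m=(np.hypot(P[:,0]-e[0],P[:,1]-e[1])<.028);Q=P[m];Q=Q[Q[:,2]>.12];print('crucible top',np.percentile(Q[:,2],[50,90,98]))
for z in (.15,.155,.16,.165):
    q=Q[(abs(Q[:,2]-z)<.004)&(abs(Q[:,1]-e[1])<.022)]
    if len(q)>5: print(z,len(q),q.min(0),q.max(0))
E
```

```text
4.9 [ 0.51424946 -0.05552214  0.17224023] [-3.14138056e+00 -2.18687601e-04 -3.14105066e+00] [ 0.63363371 -0.2164548  -0.67464363] 25.44643440633081 0.03966881104029087
collar (array([0.5179, 0.0391]), 0.0262, 2124)
crucible top [0.18776289 0.23287505 0.23801055]
0.15 1025 [ 0.49424168 -0.07741933  0.14601841] [ 0.53195144 -0.03371741  0.15399714]
0.155 1216 [ 0.49399681 -0.07745012  0.15101048] [ 0.53240337 -0.0335514   0.1589959 ]
0.16 1370 [ 0.49391302 -0.07747316  0.15600102] [ 0.53255635 -0.0335514   0.16398427]
0.165 1532 [ 0.49329408 -0.07742521  0.16100421] [ 0.53261875 -0.03353765  0.16899799]
```

View pics/w2.png

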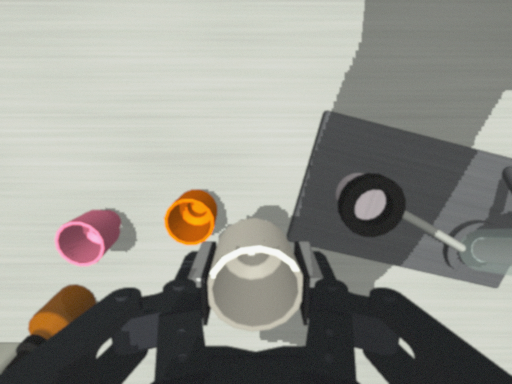

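The crucible is held upright (rim ~(255,288)); the empty collar is at (371,205). Measure the rim offset from the TCP.

```bash
python3 - <<'E'
from h import *
s=arm.state();im=cv2.imread('pics/w2.png');d=np.load('pics/w2.npy');C=cloud('wrist',d,T_tool(s))
m=np.zeros(d.shape,bool);m[240:335,203:307]=1
m&=(im.min(2)>150)
P=C[m];print(np.percentile(P[:,2],[5,50,90,98,99.5]))
zt=np.percentile(P[:,2],98)
for lo in (.003,.006):
  Q=P[(P[:,2]>zt-lo)&(P[:,2]<zt+.004)];print(len(Q),cv2.minEnclosingCircle(Q[:,:2].astype(np.float32)),Q.min(0),Q.max(0))
E
```

```text
[-0.00108117  0.17397165  0.17930523  0.18006578  0.18115797]
1583 ((0.5142804980278015, -0.056561291217803955), 0.021296940743923187) [ 0.4932136  -0.07550375  0.1770881 ] [ 0.53532733 -0.0365058   0.18139043]
1747 ((0.514173686504364, -0.0565350204706192), 0.021403511986136436) [ 0.49294514 -0.07550375  0.17407157] [ 0.53532733 -0.0365058   0.18139043]
```

>>> {"op": "move_arm", "data": {
  "moves": [
    [[-0.004, 0.13, 0], [0, 0, 0]],
    [[-0.0072, 0.15, 0], [0, 0, 0]],
    [[-0.004, 0.1, 0], [0, 0, 0]],
    [[0, 0, 0.1], [0, 0, 0]],
    [[0, 0, 0.1], [0, 0, 0]],
    [[0, 0, 0], [0, 0, 0]],
    [[0, 0, 0], [0, 0, 0]]
  ]
}}

```text
t: 5.82
eef_pos: [0.5186, 0.0386, 0.1231]
eef_rot: [-3.141, 0.001, 3.14]
contact_force: [0.6, 0.4, 0.2]
width: 0.0392
finger_force: 25.5
```

>>> {"op": "move_arm", "data": {
  "moves": [
    [[0.002, 0.004, 0.03], [0, 0, 0]],
    [[0, 0, 0.03], [0, 0, 0]],
    [[0, 0, 0.02], [0, 0, 0]],
    [[0, 0, 0.02], [0, 0, 0]],
    [[0, 0, 0.012], [0, 0, 0]],
    [[0, 0, 0], [0, 0, 0]],
    [[0, 0, 0], [0, 0, 0]]
  ]
}}

```text
t: 6.7
eef_pos: [0.5178, 0.0405, 0.0944]
eef_rot: [3.142, 0.0, 3.141]
contact_force: [-0.2, 0.4, -0.7]
width: 0.0393
finger_force: 25.5
```

>>> {"op": "move_arm", "data": {
  "moves": [
    [[0, 0, 0.006], [0, 0, 0]],
    [[0, 0, 0.004], [0, 0, 0]],
    [[0, 0, 0], [0, 0, 0]],
    [[0, 0, 0], [0, 0, 0]]
  ]
}}

```text
t: 7.2
eef_pos: [0.5179, 0.0404, 0.0921]
eef_rot: [-3.141, 0.001, 3.141]
contact_force: [-0.4, -0.4, 4.9]
width: 0.0394
finger_force: 25.7
```

>>> {"op": "move_arm", "data": {
  "moves": [
    [[0, 0, 0], [0, 0, 0]],
    [[0, 0, 0], [0, 0, 0]],
    [[0, 0, 0], [0, 0, 0]],
    [[0, 0, 0], [0, 0, 0]],
    [[0, 0, -0.1], [0, 0, 0]],
    [[0, 0, -0.2], [0, 0, 0]],
    [[0, 0, -0.25], [0, 0, 0]],
    [[0, 0, -0.2], [0, 0, 0]],
    [[0, 0, 0], [0, 0, 0]],
    [[0, 0, 0], [0, 0, 0]]
  ],
  "claw": -0.6
}}

```text
t: 8.45
eef_pos: [0.5175, 0.0405, 0.2788]
eef_rot: [3.142, -0.0, 3.141]
contact_force: [-0.0, 0.4, -0.2]
width: 0.0684
finger_force: 0.0
```

```bash
python3 - <<'E'
from h import *
s=arm.state();print(s['t'],s['eef_pos'])
im,d=save('wrist','w3');C=cloud('wrist',d,T_tool(s))
print('rim',rim(C,.092,.106,(.518,.039),.03))
P=C.reshape(-1,3);q=P[np.hypot(P[:,0]-.518,P[:,1]-.039)<.026];print('ztop',np.percentile(q[:,2],[90,98,99.5]))
im,d=save('top','t3');C=cloud('top',d);c=im
P=C[200:270,85:160].reshape(-1,3);t=P[P[:,2]>.155];print('knob',t.mean(0))
E
```

```text
8.45 [0.51745891 0.04046644 0.27877559]
rim (array([0.5176, 0.0388]), 0.0211, 437)
ztop [0.34127593 0.3457873  0.34662462]
knob [ 0.54531398 -0.00497932  0.59229745]
```

View pics/w3.png

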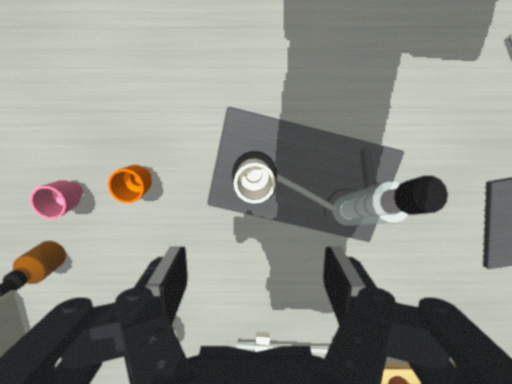

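The crucible stands in the collar (rim at (254,181)), released. The knob is at (420,195). Next I estimate the knob position and the pump yaw.

```bash
cat >> h.py <<'E'
from scipy.optimize import least_squares
def knobfit(C,im,yaw,c0,rad=.015):
    a=R.from_euler('z',yaw).apply([-np.sin(.42),0,np.cos(.42)])
    P=C.reshape(-1,3);dark=im.reshape(-1,3).max(1)<60
    P=P[dark&(np.linalg.norm(P-c0,axis=1)<.03)]
    f=lambda p:np.linalg.norm(np.cross(P-np.r_[p[0],p[1],c0[2]],a),axis=1)-rad
    h=(P-c0)@a; side=(h<np.percentile(h,97)-.004)
    P=P[side]
    g=lambda p:np.linalg.norm(np.cross(P-np.r_[p[0],p[1],c0[2]],a),axis=1)-rad
    r=least_squares(g,c0[:2],loss='soft_l1',f_scale=.001)
    return np.r_[r.x,c0[2]],a,len(P),np.sqrt(np.mean(r.fun**2)),np.percentile(h,[1,50,99])
E
python3 - <<'E'
from h import *
s=arm.state();im=cv2.imread('pics/w3.png');d=np.load('pics/w3.npy');C=cloud('wrist',d,T_tool(s))
m=(C[...,2]>.006)&(C[...,2]<.02)&(im.sum(2)<260);m[:100]=0;m[245:]=0;m[:,:200]=0;m[:,410:]=0
P=C[m];r=cv2.minAreaRect((P[:,:2]*1000).astype(np.float32));print('plate',len(P),r)
for yaw in (-.23,-.25):
  print(knobfit(C,im,yaw,np.array([.5152,.1726,.159])))
a=cv2.imread('pics/t3.png')
E
```

```text
plate 7292 ((536.3927001953125, 119.57939147949219), (154.7680206298828, 128.52297973632812), 76.15542602539062)
(array([0.51191071, 0.17477154, 0.159     ]), array([-0.39702265,  0.09296022,  0.91308894]), 487, np.float64(0.0003516865832151385), array([-0.01014308,  0.01304587,  0.01486105]))
(array([0.51190617, 0.17478025, 0.159     ]), array([-0.39508417,  0.10088155,  0.91308894]), 491, np.float64(0.0003531494242272519), array([-0.0102347 ,  0.01306288,  0.01483994]))
```

```bash
cat >> h.py <<'E'
def goal(K,yaw,off):
    a=R.from_euler('z',yaw).apply([-np.sin(.42),0,np.cos(.42)]);y=R.from_euler('z',yaw).apply([0,1,0])
    G=np.eye(4);G[:3,:3]=np.c_[np.cross(y,-a),y,-a];G[:3,3]=np.array(K)+off*a;return G
def delta(G,s):
    D=np.linalg.inv(T_tool(s))@G;Dr=G[:3,:3].T@(G[:3,3]-s['eef_pos'])
    return 'turn',np.round(R.from_matrix(D[:3,:3]).as_rotvec()/np.pi,4),'shift cur axes',np.round(D[:3,3]/.25,4),'shift goal axes',np.round(Dr/.25,4)
E
python3 - <<'E'
from h import *
print(delta(goal((.514,.1735,.159),-.241,.09),arm.state()))
E
```

```text
('turn', array([ 0.0161, -0.1338,  0.0755]), 'shift cur axes', array([0.1551, 0.567 , 0.1476]), 'shift goal axes', array([0.3213, 0.5136, 0.0176]))
```

>>> {"op": "move_arm", "data": {
  "moves": [
    [[0, 0, 0], [0.0054, -0.0446, 0.0252]],
    [[0, 0, 0], [0.0054, -0.0446, 0.0252]],
    [[0, 0, 0], [0.0053, -0.0446, 0.0251]],
    [[0.08, 0.128, 0.0044], [0, 0, 0]],
    [[0.08, 0.128, 0.0044], [0, 0, 0]],
    [[0.08, 0.128, 0.0044], [0, 0, 0]],
    [[0.0813, 0.1296, 0.0044], [0, 0, 0]],
    [[0, 0, 0], [0, 0, 0]],
    [[0, 0, 0], [0, 0, 0]]
  ]
}}

```text
t: 9.68
eef_pos: [0.4787, 0.1821, 0.2416]
eef_rot: [-3.141, 0.421, 2.902]
contact_force: [-0.3, 0.2, -0.1]
width: 0.0684
finger_force: 0.0
```

```bash
python3 - <<'E'
from h import *
s=arm.state();im,d=save('wrist','w4');C=cloud('wrist',d,T_tool(s))
print(delta(goal((.514,.1735,.159),-.241,.09),s))
P=C.reshape(-1,3);dk=im.reshape(-1,3).max(1)<60
Q=P[dk&(np.linalg.norm(P-[.514,.1735,.159],axis=1)<.03)]
T=T_tool(s);L=(Q-T[:3,3])@T[:3,:3]
zf=np.percentile(L[:,2],10);print(len(L),np.percentile(L,[0.5,50,99.5],axis=0))
t=L[abs(L[:,2]-zf)<.003];print('flat',len(t),cv2.minEnclosingCircle(t[:,:2].astype(np.float32)))
c,n=t.mean(0),np.linalg.svd(t-t.mean(0))[2][2];print('normal tool',n)
m=(C[...,2]>.006)&(C[...,2]<.02)&(im.sum(2)<260)
print(knobfit(C,im,-.241,np.array([.514,.1735,.159])))
E
```

```text
('turn', array([-0.0001,  0.0004,  0.0003]), 'shift cur axes', array([0.0021, 0.0004, 0.001 ]), 'shift goal axes', array([0.0021, 0.0004, 0.001 ]))
1444 [[-0.01028599 -0.01190201  0.07534404]
 [ 0.0063101   0.00160519  0.07703626]
 [ 0.01699037  0.01394304  0.09879864]]
flat 1206 ((0.0031550894491374493, 0.0007961199735291302), 0.014340780675411224)
normal tool [ 1.70191066e-02 -9.19276539e-04 -9.99854742e-01]
(array([0.51307601, 0.17430524, 0.159     ]), array([-0.39597609,  0.09732176,  0.91308894]), 230, np.float64(0.0001895279795108516), array([-0.0073974 ,  0.01320435,  0.01474169]))
```

View pics/w4.png

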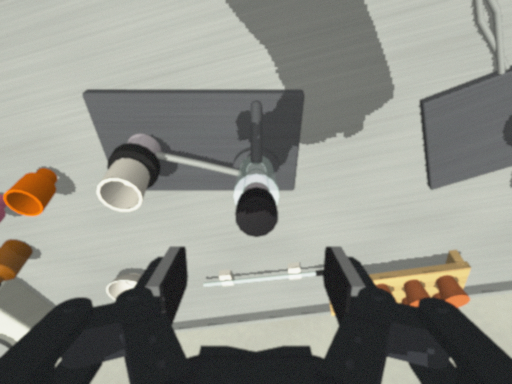

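The view shows the knob (256,212) straight ahead of the fingers, with the barrel in line. Advance along the axis, then close gently at 20 N.

>>> {"op": "move_arm", "data": {
  "moves": [
    [[0.012, 0.0036, 0.08], [0, 0, 0]],
    [[0, 0, 0.1], [0, 0, 0]],
    [[0, 0, 0.09], [0, 0, 0]],
    [[0, 0, 0.064], [0, 0, 0]],
    [[0, 0, 0], [0, 0, 0]],
    [[0, 0, 0], [0, 0, 0]]
  ]
}}

```text
t: 10.48
eef_pos: [0.51, 0.1751, 0.1656]
eef_rot: [3.141, 0.423, 2.899]
contact_force: [0.1, -0.8, -0.0]
width: 0.0682
finger_force: 0.0
```

>>> {"op": "move_arm", "data": {
  "moves": [
    [[0, 0, 0], [0, 0, 0]],
    [[0, 0, 0], [0, 0, 0]],
    [[0, 0, 0], [0, 0, 0]],
    [[0, 0, 0], [0, 0, 0]],
    [[0, 0, 0], [0, 0, 0]],
    [[0, 0, 0], [0, 0, 0]],
    [[0, 0, 0], [0, 0, 0]]
  ],
  "claw": 1,
  "newtons": 30
}}

```text
t: 11.35
eef_pos: [0.5099, 0.1756, 0.1657]
eef_rot: [3.141, 0.424, 2.901]
contact_force: [-3.3, -0.3, 6.8]
width: 0.0293
finger_force: 29.3
```

Gripped with no sideways force; the reading is axial only. Pull a first 8 mm.

>>> {"op": "move_arm", "data": {
  "moves": [
    [[0, 0, -0.008], [0, 0, 0]],
    [[0, 0, -0.008], [0, 0, 0]],
    [[0, 0, -0.008], [0, 0, 0]],
    [[0, 0, -0.008], [0, 0, 0]],
    [[0, 0, 0], [0, 0, 0]]
  ]
}}

```text
t: 11.98
eef_pos: [0.5066, 0.1764, 0.1725]
eef_rot: [3.141, 0.423, 2.901]
contact_force: [0.9, -2.4, 0.8]
width: 0.0292
finger_force: 29.9
```

>>> {"op": "move_arm", "data": {
  "moves": [
    [[0, -0.001, -0.01], [0, 0, 0]],
    [[0, 0, -0.012], [0, 0, 0]],
    [[0, 0, -0.014], [0, 0, 0]],
    [[0, 0, -0.014], [0, 0, 0]],
    [[0, 0, -0.01], [0, 0, 0]],
    [[0, 0, 0], [0, 0, 0]]
  ]
}}

```text
t: 12.72
eef_pos: [0.5005, 0.1777, 0.1863]
eef_rot: [3.141, 0.423, 2.901]
contact_force: [0.3, -0.4, -1.1]
width: 0.0294
finger_force: 30.0
```

>>> {"op": "move_arm", "data": {
  "moves": [
    [[0, 0, -0.012], [0, 0, 0]],
    [[0, 0, -0.014], [0, 0, 0]],
    [[0, 0, -0.014], [0, 0, 0]],
    [[0, 0, -0.014], [0, 0, 0]],
    [[0, 0, -0.014], [0, 0, 0]],
    [[0, 0, -0.014], [0, 0, 0]],
    [[0, 0, -0.012], [0, 0, 0]],
    [[0, 0, -0.008], [0, 0, 0]],
    [[0, 0, 0], [0, 0, 0]],
    [[0, 0, 0], [0, 0, 0]],
    [[0, 0, 0], [0, 0, 0]]
  ]
}}

```text
t: 14.1
eef_pos: [0.4904, 0.1801, 0.2092]
eef_rot: [3.141, 0.422, 2.901]
contact_force: [0.9, -0.5, -1.1]
width: 0.0287
finger_force: 30.0
```

```bash
python3 - <<'E'
from h import *
s=arm.state();print(s['t'],s['eef_pos'],s['contact_force'],s['finger_force'],s['width'])
im,d=save('wrist','w5');im2,_=save('scene','s5')
c=cv2.resize(im2[140:240,260:400,::-1],None,fx=3.2,fy=3.2,interpolation=2)
cv2.imwrite('pics/end.png',np.hstack([cv2.resize(im[:,:,::-1],None,fx=320/384*.8,fy=320/384*.8),c[:256]]))
E
```

```text
14.1 [0.49038667 0.18010365 0.20917732] [ 0.91977206 -0.52253509 -1.07525419] 29.963108003139496 0.028669533024013455
```

View pics/end.png

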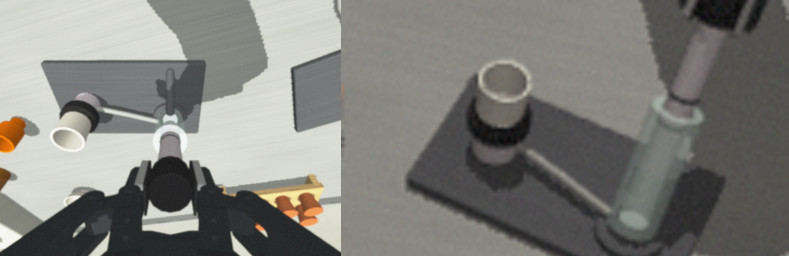

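The plunger is drawn and the crucible is seated. I'll check numerically where the upper ring (684,102 in the crop) sits.

```bash
python3 - <<'E'
from h import *
p=camera_params('scene');K=p['mtx'];W=np.linalg.inv(p['pose']);s=arm.state()
T=T_tool(s);a=-T[:3,2]
k=T[:3,3]-a*.006   # knob centre
for n,o in dict(knobbot=-14,upring_top=-74,upring_bot=-78,mouth=-(14+26+47.6)).items():
    for side in (-1,0,1):
        X=k+a*o/1000+T[:3,1]*side*.011; c=W[:3,:3]@X+W[:3,3];u=K@c;u=u[:2]/u[2]
        print(n,side,u.round(1),'crop',((u-[260,140])*3.2+[341,0]).round())
im=cv2.imread('pics/s5.png');cv2.imwrite('pics/z.png',cv2.resize(im[135:200,350:400],None,fx=9,fy=9,interpolation=2))
E
```

```text
knobbot -1 [371.3 144.2] crop [697.  13.]
knobbot 0 [375.9 146. ] crop [712.  19.]
knobbot 1 [380.5 147.7] crop [727.  25.]
upring_top -1 [362.4 166.6] crop [669.  85.]
upring_top 0 [366.8 168.4] crop [683.  91.]
upring_top 1 [371.2 170.2] crop [697.  97.]
upring_bot -1 [361.8 168.1] crop [667.  90.]
upring_bot 0 [366.2 169.8] crop [681.  96.]
upring_bot 1 [370.6 171.6] crop [695. 101.]
mouth -1 [360.5 171.5] crop [663. 101.]
mouth 0 [364.8 173.3] crop [676. 107.]
mouth 1 [369.2 175.1] crop [690. 112.]
```

View pics/z.png

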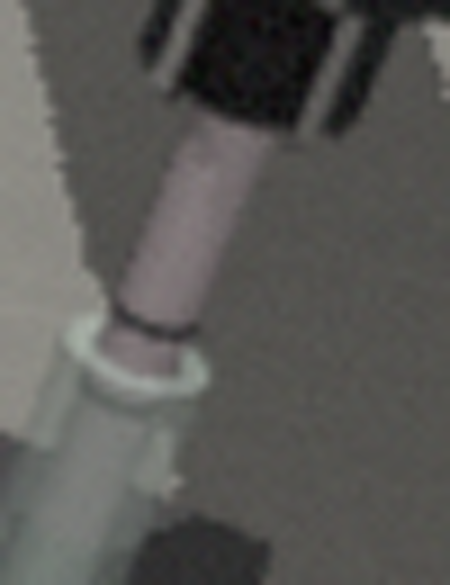

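The zoom shows the upper ring (160,325) clear of the mouth (140,375) by roughly 10 mm, which fits a draw of about 48 mm. Handing in.

```bash
python3 -c "
from plant import arm
print(arm.job_done())"
```

```text
the job is handed in; nothing more can be done
None
```

I seated the crucible in the collar and let go of it, and I'm holding the plunger at about 48 mm of draw, with the upper ring out and the lower ring still in; the job is handed in, and no verdict was returned.

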